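Stack the sample cases on the base case behind a straightedge

ROBOT

A 6-joint arm with a two-finger parallel gripper is mounted at the origin on the work surface. World frame = base frame: x ahead of the robot, y to its left, z up, the work surface at z = 0. Lengths are in m, angles in rad, forces in N, time in s.
With the tool pointing down it reaches from about 0.25 to 0.725 m from the base axis. Payload 4 kg.
Tool frame: the origin (TCP) lies midway between the tips of the shut fingers; the grasp point (between the pads) lies 19 mm behind it (bot.grip_depth is the distance from the TCP to the grasp point, in m); z points along the fingers, y is the line along which they close (so a half turn about z gives the same grasp; the last joint's range is limited). The gripper opens to 85 mm and grips with 20 to 120 N. Pads are 22 mm wide; open, the fingers measure 114 mm over their backs; the gripper's body (76 mm by 85 mm) begins 54 mm behind the grasp point. The pads swing forward as they close: fully open they stand 13 mm farther back than shut.
Start: joints at [1.243, 0.241, 0.005, 1.335, 0, 1.571], TCP at [0.161, 0.473, 0.231] pointing down, gripper open.
Joint ranges: [-2.72, 2.72], [-1.05, 1.87], [-1.09, 1.28], [-1.99, 2.15], [-1.42, 1.44], [-3.14, 3.14]. Speed limits (rad/s): [2.79, 2.79, 3.14, 3.14, 3.14, 3.14].

INTERFACE

Orientations are given as a unit quaternion [x, y, z, w].
In Python, from workcell import bot gives the robot as it stands.
- The arm moves only by the shell command python3 -m creep 'ROWS'. ROWS is JSON, one flat list of numbers, 5 for each row, row after row: the shift along the world's x, y, z in m, then the turn about the world's z in rad, then the finger opening in m, from 0 to 0.0854. In form: [x, y, z, twist, claw, x, y, z, twist, claw, ...]. A call has 1 to 10 rows; each row is the pose to reach, as a shift and turn from the pose commanded when the call began; what a row does not reach only later rows make up. A row lasts 1/12 s, in which the tool goes at most 41.7 mm and 7.16 degrees, less where a joint would pass 70% of its speed; a pose out of reach is approached as far as the arm can. A call with a gripper value outside its range is refused whole. The fingers move at their own pace and stop on an object; the grip force is fixed at half the most. Time passes only in rows, so rows that repeat a pose let the fingers close. It gives the time, the measured TCP pose, the force, the opening and the grip force at its end, in the units of the state.
- bot.get_obs(): the state, without advancing time (a new reading comes with each control period).
- bot.camera(name): name is "scene" or "top" or "wrist"; returns a dict with "pixels" (384x512x3 uint8, red, green, blue), "camera_matrix" (3x3 intrinsics, pixels), "extrinsics" (4x4, takes a point from world to camera coordinates); the wrist camera has in their place "T_tool_cam" (4x4, takes a point from camera to tool coordinates, whose origin is the TCP and whose axes are the flange's). Camera axes: x right, y down, z forward; pixel columns grow to the right and rows downward; lengths in m; the calibration is good to about 2 mm. A picture is of the moment at which its call begins: read the wrist's pose just before it. There is no depth.
- bot.job_done(): hands the job in; it is judged then, once.
Trained networks look in the newest picture that a camera, given by its name, has taken for a name from the list of things; names that differ only in an ending like _2 or _b are one class to them, and where a whole thing is asked for, a point or a joint stands for the part that bears it (a point fixed in the world has none). Each returns a list of dicts, best first, with "score" (0 to 1); they miss things now and then, are a little off and sometimes report something else, mostly with a low value. They report only what shows in the picture. A call takes as long as a camera call. They do not tell look-alikes from the thing itself.
- bot.look_for(camera, thing): "centre" ([column, row] as shares, 0 to 1, of the picture: columns of its width, rows of its height, amid what is visible of it).
- bot.place_of(camera, thing): "centre" ([column, row] as shares, 0 to 1, of the picture: columns of its width, rows of its height: a listed point, or the origin of a listed thing).
The state is a dict: "clock": time; "joint_pos": joint angles; "joint_vel": joint speeds; "tau": joint torques, N m; "eef_pos": TCP position; "tool_rot": TCP orientation; "ft_force": force on the tool from outside, world axes, zero at the start; "ft_torque": the same for the moment, N m; "grip_width": finger opening in m; "grasp_force": force on a finger pad.
Only numpy, scipy, OpenCV 4.12 (cv2) and the standard library are available. Lean on these libraries where they do the work, as an engineer would, in place of code of your own. Each camera call takes 0.05 s, during which the arm holds its last target. There are 200 camera calls.

TASK

First lay the aluminium straightedge flat on the bench with its free working edge (the one away from the grip rib) flush along the base case's long side that faces away from the robot, middle to middle, and let go of it, so that the column cannot creep towards the far edge of the bench. Then build a column on the base case: the longest of the three other closed cases first, then the middle one, then the shortest, each centred on the one below with its long sides parallel to it. Keep the cases upright, leave the base case where it is, keep the straightedge flush, and leave the other glassware and tools where they are.

Things in the scene. Friction and masses are not known exactly. Their poses are not given: they have to be found in the camera images.
- base_case: closed white plastic case, grey lid seam, steel clasp on each short end: 160 long (its y axis) x 70 wide (its x axis) x 50 high, flat top and underside, about 0.9 kg, the largest, standing in the middle of the bench; foot of the column. Its +x face is the long side away from the robot. Origin: centre of its underside; z up
- long_case: closed white plastic case, grey lid seam, steel clasp on each short end: 140 long (its y axis) x 64 wide (its x axis) x 44 high, flat top and underside, about 0.4 kg, the longest of the three to be stacked. Origin: centre of its underside; z up
- middle_case: closed white plastic case, grey lid seam, steel clasp on each short end: 112 long (its y axis) x 60 wide (its x axis) x 40 high, flat top and underside, about 0.3 kg, the middle one of the three. Origin: centre of its underside; z up
- short_case: closed white plastic case, grey lid seam, steel clasp on each short end: 84 long (its y axis) x 56 wide (its x axis) x 36 high, flat top and underside, about 0.2 kg, the shortest of the three. Origin: centre of its underside; z up
- straightedge: aluminium straightedge lying flat, 0.32 kg: plate 180 long (y axis) x 80 wide (x axis) x 6 thick, on it an upright grip rib 100 long (along y) x 12 thick x 28 high (top 34 above the bench), its centre line at x = +28, near the back edge (x = +40); the free working edge, with tick marks, is at x = -40. Origin: centre of the plate's underside; z up
- edge_a (a point): one end (y = +90) of the straightedge's free working edge, 3 above the underside
- edge_b (a point): other end (y = -90) of the straightedge's free working edge, 3 above the underside
- flask_a: white plastic conical flask, 72 across the foot, 120 high; bystander. Origin: centre of its underside
- flask_b: white plastic conical flask, 72 across the foot, 120 high; bystander. Origin: centre of its underside
- vial_a: small amber glass jar with a black cap, 28 across, 45 high; bystander, stands near the left end of the base case. Origin: centre of its underside
- vial_b: small amber glass jar with a black cap, 28 across, 45 high; bystander, stands near the right end of the base case. Origin: centre of its underside
- beaker: glass beaker, 68 across, 80 high; bystander. Origin: centre of its underside
- bottle: white bottle with a paper label and a black cap, 60 across, 130 high; bystander. Origin: centre of its underside
- spatula: steel-bladed spatula with a wooden handle, about 170 long lying on the bench; bystander, its origin is a point about half way along it
Not all that is in view belongs to the job. Leave any green look-alike of the short_case alone. Leave any yellow look-alike of the base_case alone.

How it is judged:
On the way, in this order (a step that is already met when the one before it is completed fails the run):
1. the straightedge lies flush along the far long side of the base case, released (x of edge_a in the frame of base_case between 0.031 and 0.039 m and x of edge_b in the frame of base_case between 0.031 and 0.039 m and y of straightedge in the frame of base_case between -0.02 and 0.02 m and angle between straightedge's own z axis and vertical below 0.05 rad and height (world z) of straightedge below 0.005 m and linear speed of straightedge below 0.02 m/s and contact force between the fingers and straightedge below 0.1 N), for 0.2 s.
2. the long case stands squarely on the base case, released (x of long_case in the frame of base_case between -0.01 and 0.01 m and y of long_case in the frame of base_case between -0.01 and 0.01 m and z of long_case in the frame of base_case between 0.045 and 0.055 m and angle between the y axis of long_case and the y axis of base_case, either way round below 0.12 rad and angle between long_case's own z axis and vertical below 0.06 rad and linear speed of long_case below 0.02 m/s and contact force between the fingers and long_case below 0.1 N), for 0.2 s.
3. the middle case stands squarely on the long case, released (x of middle_case in the frame of long_case between -0.01 and 0.01 m and y of middle_case in the frame of long_case between -0.01 and 0.01 m and z of middle_case in the frame of long_case between 0.039 and 0.049 m and angle between the y axis of middle_case and the y axis of long_case, either way round below 0.12 rad and angle between middle_case's own z axis and vertical below 0.06 rad and linear speed of middle_case below 0.02 m/s and contact force between the fingers and middle_case below 0.1 N), for 0.2 s.
4. the short case stands squarely on the middle case, released (x of short_case in the frame of middle_case between -0.01 and 0.01 m and y of short_case in the frame of middle_case between -0.01 and 0.01 m and z of short_case in the frame of middle_case between 0.035 and 0.045 m and angle between the y axis of short_case and the y axis of middle_case, either way round below 0.12 rad and angle between short_case's own z axis and vertical below 0.06 rad and linear speed of short_case below 0.02 m/s and contact force between the fingers and short_case below 0.1 N), for 0.2 s.
At the end, for the whole second after the job is handed in: Straightedge flat, released, both edge ends within 4 mm of the base case's far side plane, middles within 20 mm. Base case moved under 25 mm; on it long, middle, short case, each centred on the one below to 10 mm per axis, parallel to 0.12 rad, level to 0.06 rad, at rest, released (all of step 1 and all of step 2 and all of step 3 and all of step 4 and distance of base_case from where it was at the start of the episode below 0.025 m and angle between base_case's own z axis and vertical below 0.05 rad); the robot touches nothing.
It fails at once if a case is tipped by more than 0.6 rad (angle between any of base_case, long_case, middle_case, short_case's own z axis and vertical above 0.6 rad).
It fails at once if a bystander is moved by more than 40 mm or knocked over (distance of any of flask_a, flask_b, vial_a, vial_b, beaker, bottle, spatula from where it was at the start of the episode above 0.04 m or angle between any of flask_a, flask_b, vial_a, vial_b, beaker, bottle's own z axis and vertical above 0.6 rad).
It also fails if it takes over 72 s, if anything falls off the work surface, if the arm or the gripper's body presses on something with over 40 N, if the wrist force passes 120 N, or if a joint passes its speed limit or range.

## Working session

There is one attempt and no reset: what is moved stays moved. The work goes in short steps, Python scripts to look and compute and a shell command to move; the robot and the scene stay as the last step left them, time stands still between calls to the robot, and variables do not carry over. Pictures are saved under pics/ and viewed, at most 13 in all, crops included, and the job is handed in when it is done.

```bash
mkdir -p pics; ls
cat > h.py <<'E'
import numpy as np, cv2
from workcell import bot
def ray(c,uv):
    K=np.array(c["camera_matrix"]);T=np.array(c["extrinsics"]);R=T[:3,:3];t=T[:3,3]
    d=R.T@np.linalg.solve(K,[uv[0],uv[1],1]);o=-R.T@t
    return o,d
def at(c,uv,z=0):
    o,d=ray(c,uv);return (o+d*(z-o[2])/d[2])[:2]
def proj(c,p):
    K=np.array(c["camera_matrix"]);T=np.array(c["extrinsics"])
    q=K@(T[:3,:3]@np.array(p)+T[:3,3]);return q[:2]/q[2]
E
python3 - <<'E'
from h import *
ims=[]
for n in ["top","scene"]:
    c=bot.camera(n);cv2.imwrite(f"pics/{n}0.png",cv2.cvtColor(c["pixels"],cv2.COLOR_RGB2BGR))
    T=np.array(c["extrinsics"]);print(n,(-T[:3,:3].T@T[:3,3]).round(3),np.round(T[2,:3],2))
    for o in "base_case long_case middle_case short_case straightedge edge_a edge_b flask_a vial_a beaker bottle spatula".split():
        print(o,[(round(r["score"],2),(np.array(r["centre"])*[512,384]).round().tolist(),at(c,np.array(r["centre"])*[512,384]).round(3).tolist()) for r in bot.place_of(n,o)[:5]])
o=bot.get_obs();print(o["clock"],o["eef_pos"],o["tool_rot"],o["grip_width"])
E
```

```text
pics
top [ 0.381 -0.003  1.713] [ 0.09 -0.01 -1.  ]
base_case [(0.84, [204.0, 254.0], [0.331, 0.172]), (0.68, [257.0, 209.0], [0.498, -0.011])]
long_case [(0.81, [336.0, 179.0], [0.615, -0.297])]
middle_case [(0.55, [155.0, 223.0], [0.438, 0.352])]
short_case [(0.95, [323.0, 270.0], [0.286, -0.255]), (0.84, [354.0, 236.0], [0.411, -0.364]), (0.83, [363.0, 276.0], [0.271, -0.397])]
straightedge [(0.87, [182.0, 179.0], [0.6, 0.262]), (0.69, [255.0, 134.0], [0.773, 0.002])]
edge_a [(0.6, [155.0, 184.0], [0.579, 0.359])]
edge_b [(0.6, [155.0, 184.0], [0.579, 0.359])]
flask_a [(0.85, [211.0, 137.0], [0.756, 0.164]), (0.73, [354.0, 234.0], [0.417, -0.362]), (0.52, [310.0, 138.0], [0.763, -0.198])]
vial_a [(0.38, [205.0, 219.0], [0.458, 0.172])]
beaker [(0.53, [253.0, 134.0], [0.773, 0.009])]
bottle [(0.58, [126.0, 180.0], [0.588, 0.465])]
spatula []
scene [1.164 0.56  0.612] [-0.63 -0.55 -0.55]
base_case [(0.81, [256.0, 200.0], [0.49, -0.022]), (0.8, [343.0, 202.0], [0.332, 0.178])]
long_case [(0.7, [364.0, 279.0], [0.568, 0.365]), (0.61, [167.0, 186.0], [0.612, -0.287])]
middle_case [(0.7
[... 306 characters left out ...]
66]), (0.39, [243.0, 282.0], [0.751, 0.167])]
edge_b [(0.74, [302.0, 236.0], [0.536, 0.174]), (0.62, [363.0, 280.0], [0.572, 0.366]), (0.39, [243.0, 282.0], [0.751, 0.167])]
flask_a [(0.86, [141.0, 219.0], [0.766, -0.202]), (0.73, [244.0, 280.0], [0.745, 0.164])]
vial_a [(0.53, [315.0, 223.0], [0.466, 0.17]), (0.49, [229.0, 179.0], [0.454, -0.169])]
beaker [(0.81, [189.0, 254.0], [0.77, 0.006])]
bottle [(0.73, [405.0, 308.0], [0.587, 0.466])]
spatula [(0.61, [315.0, 224.0], [0.472, 0.173]), (0.56, [130.0, 170.0], [0.632, -0.458]), (0.56, [246.0, 281.0], [0.746, 0.168])]
1.3 [0.16097315 0.47338226 0.23131138] [ 1.63142790e-01  9.86602468e-01 -6.90050354e-06 -3.79824718e-06] 0.0855845720930641
```

View pics/top0.png

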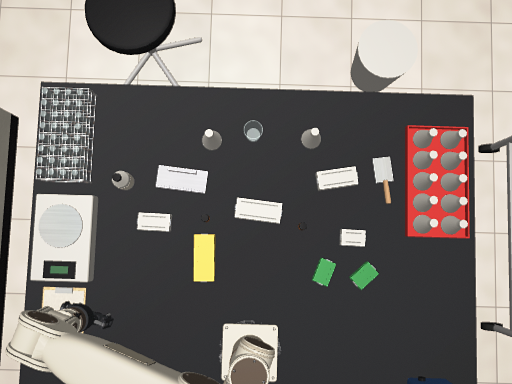

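View pics/scene0.png

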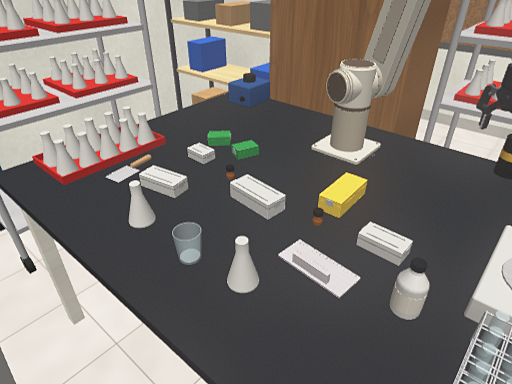

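The top view shows:
- **White base case** at about (258,210).
- **Long case** at (337,178).
- **Middle case** at (154,222).
- **Short case** at (352,238).
- **Straightedge** at (182,179), with its rib on the far side.

Look-alikes to avoid are the yellow case at (204,257) and the green ones at (323,271) and (364,276). Next I'll fit the box outlines.

```bash
cat >> h.py <<'E'
from scipy.optimize import minimize
from scipy.spatial.transform import Rotation as Ro
D=dict(base=(.07,.16,.05),long=(.064,.14,.044),middle=(.06,.112,.04),short=(.056,.084,.036),edge=(.08,.18,.006))
def box(x0,x1,y0,y1,z0,z1): return np.array([[x,y,z] for x in(x0,x1) for y in(y0,y1) for z in(z0,z1)])
def parts(n):
    a,b,h=D[n];P=[box(-a/2,a/2,-b/2,b/2,0,h)]
    if n=="edge":P.append(box(.022,.034,-.05,.05,.006,.034))
    return P
def hulls(c,n,p,z=0):
    R=Ro.from_euler("z",p[2]).as_matrix();out=[]
    for P in parts(n):
        q=np.array([proj(c,R@v+[p[0],p[1],z]) for v in P])
        out.append(cv2.convexHull(q.astype(np.float32))[:,0])
    return out
def mask(c):
    hsv=cv2.cvtColor(c["pixels"],cv2.COLOR_RGB2HSV)
    return np.where((hsv[...,2]>85)&(hsv[...,1]<60),1.,0).astype(np.float32)
def fit(cams,n,p0,z=0,s=1.0):
    ms=[]
    for c in cams:
        h=np.vstack(hulls(c,n,p0,z));lo=np.maximum(h.min(0)-8*s,0).astype(int);hi=(h.max(0)+8*s).astype(int)
        w=(slice(lo[1],hi[1]),slice(lo[0],hi[0]));ms.append((w,cv2.GaussianBlur(mask(c),(0,0),s)[w]))
    def f(p,full=False):
        e=[]
        for c,(w,m) in zip(cams,ms):
            im=np.zeros(c["pixels"].shape[:2],np.uint8)
            for h in hulls(c,n,p,z): cv2.fillConvexPoly(im,np.round((h)*16).astype(np.int32),255,cv2.LINE_AA,4)
            e.append(np.abs(cv2.GaussianBlur(im/255.,(0,0),s)[w]-m).sum()/m.sum())
        return e if full else sum(e)
    best=min((minimize(f,p0,method="Nelder-Mead",options=dict(initial_simplex=np.array(p0)+d*np.array([[0,0,0],[.02,0,0],[0,.02,0],[0,0,.25]]),xatol=1e-5,fatol=1e-5)) for d in(1,-1)),key=lambda r:r.fun)
    return best.x,f(best.x,True)
def wrist():
    o=bot.get_obs();c=bot.camera("wrist");T=np.eye(4);T[:3,:3]=Ro.from_quat(o["tool_rot"]).as_matrix();T[:3,3]=o["eef_pos"]
    c["extrinsics"]=np.linalg.inv(T@np.array(c["T_tool_cam"]));return c
def save(c,name,fs=()):
    im=cv2.cvtColor(c["pixels"],cv2.COLOR_RGB2BGR)
    for h in fs: cv2.polylines(im,[np.round(h*16).astype(np.int32)],True,(0,0,255),1,cv2.LINE_AA,4)
    cv2.imwrite("pics/"+name,im)
def pose():
    o=bot.get_obs();R=Ro.from_quat(o["tool_rot"]).as_matrix()
    return np.array([*o["eef_pos"],np.arctan2(R[1,1],R[0,1])]),o
E
python3 - <<'E'
from h import *
t=bot.camera("top");s=bot.camera("scene");I=t["pixels"].copy()
P0=dict(base=(.49,-.015,-.15),long=(.613,-.29,.15),middle=(.437,.351,0),short=(.41,-.355,0),edge=(.6,.265,-.15))
ft=[]
for n,p in P0.items():
    for cams in ([t],[s],[t,s]):
        r,e=fit(cams,n,p); print(n,r.round(4),np.round(e,2))
    ft+=hulls(t,n,r)
im=cv2.cvtColor(I,cv2.COLOR_RGB2BGR)
im=cv2.resize(im,None,fx=2.5,fy=2.5,interpolation=cv2.INTER_CUBIC)
for h in ft: cv2.polylines(im,[np.round(((h+.5)*2.5)*16).astype(np.int32)],True,(0,0,255),1,cv2.LINE_AA,4)
cv2.imwrite("pics/top1.png",im[340:720,280:1000])
p,o=pose();print(p,bot.camera("wrist")["T_tool_cam"])
E
```

```text
base [ 0.4927 -0.0159 -0.1094] [0.06]
base [ 0.496  -0.015  -0.1224] [0.04]
base [ 0.4941 -0.015  -0.1045] [0.07 0.05]
long [ 0.6171 -0.2935  0.1912] [0.1]
long [ 0.6212 -0.2906  0.1756] [0.27]
long [ 0.6187 -0.2926  0.1752] [0.1  0.28]
middle [ 0.441   0.3525 -0.0354] [0.07]
middle [ 0.4453  0.3509 -0.009 ] [0.06]
middle [ 0.4422  0.3507 -0.0351] [0.08 0.1 ]
short [ 0.406  -0.3533 -0.0499] [0.08]
short [ 0.4107 -0.3492 -0.1102] [0.07]
short [ 0.4073 -0.3513 -0.0423] [0.1  0.11]
edge [ 0.5996  0.2643 -0.094 ] [0.04]
edge [ 0.6033  0.2641 -0.1066] [0.11]
edge [ 0.6012  0.2646 -0.1091] [0.06 0.14]
[0.16099618 0.47338218 0.23130983 1.24300077] [[ 4.95864610e-04 -9.64011721e-01 -2.65859280e-01  6.74099299e-02]
 [ 9.99999728e-01  3.32791633e-04  6.58428926e-04 -8.61537786e-04]
 [-5.46257458e-04 -2.65859534e-01  9.64011623e-01 -1.42897972e-01]
 [ 0.00000000e+00  0.00000000e+00  0.00000000e+00  1.00000000e+00]]
```

View pics/top1.png

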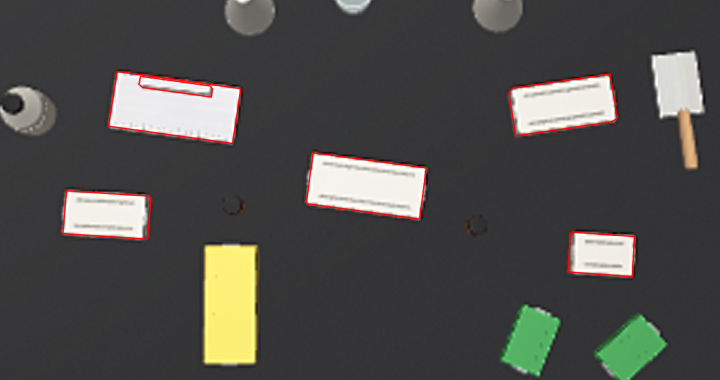

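The fits sit tightly on the white cases and the straightedge, and the green and yellow look-alikes are excluded. Now I'll move over the straightedge.

```bash
python3 -m creep '[0.44,-0.21,0,-1.34,0.085, 0.44,-0.21,0,-1.34,0.085, 0.44,-0.21,0,-1.34,0.085, 0.44,-0.21,0,-1.34,0.085, 0.44,-0.21,0,-1.34,0.085, 0.44,-0.21,0,-1.34,0.085, 0.44,-0.21,0,-1.34,0.085, 0.44,-0.21,0,-1.34,0.085, 0.44,-0.21,0,-1.34,0.085, 0.44,-0.21,0,-1.34,0.085]'; python3 -c "
from h import *
print(pose()[0])"
```

```text
clock: 2.28
eef_pos: [0.5387, 0.2926, 0.2313]
tool_rot: [0.712, 0.702, 0.0, -0.0]
ft_force: [0.8, 0.6, -0.7]
grip_width: 0.0849
grasp_force: 0.0
[ 0.53874234  0.29262601  0.23134358 -0.01344165]
```

```bash
python3 -m creep '[0.07,-0.032,0,-0.09,0.085, 0.07,-0.032,0,-0.09,0.085, 0.07,-0.032,0,-0.09,0.085, 0.07,-0.032,0,-0.09,0.085, 0.07,-0.032,0,-0.09,0.085]'
cat > look.py <<'E'
from h import *
import sys
def look(n,p0,fn=None):
    c=wrist();r,e=fit([c],n,p0,s=1.5);p,o=pose()
    print(n,r.round(4),np.round(e,3),"tcp",p.round(4),"t",round(o["clock"],2))
    save(c,fn,hulls(c,n,r)) if fn else 0
    return r,p
E
python3 - <<'E'
from look import *
r,p=look("edge",(.601,.2645,-.1),"w_edge.png")
E
```

```text
clock: 2.7
eef_pos: [0.6066, 0.2618, 0.2306]
tool_rot: [0.741, 0.672, -0.001, -0.0]
ft_force: [-0.5, 2.0, -0.2]
grip_width: 0.085
grasp_force: 0.0
edge [ 0.6024  0.2639 -0.0959] [0.028] tcp [ 0.6061  0.2624  0.2313 -0.0962] t 2.75
```

View pics/w_edge.png

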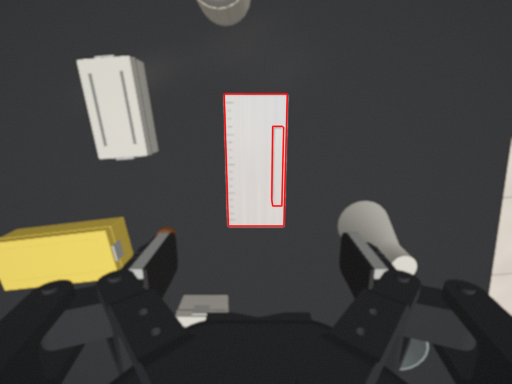

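The wrist view shows the ticks on the left (robot side, column 226) and the rib on the right (column 278), and the fit is good. Now descending on the rib.

```bash
python3 -m creep '[0.024,-0.001,-0.04,0,0.05, 0.024,-0.001,-0.08,0,0.05, 0.024,-0.001,-0.12,0,0.05, 0.024,-0.001,-0.16,0,0.05, 0.024,-0.001,-0.2,0,0.05, 0.024,-0.001,-0.22,0,0.05, 0.024,-0.001,-0.22,0,0, 0.024,-0.001,-0.22,0,0, 0.024,-0.001,-0.22,0,0, 0.024,-0.001,-0.22,0,0]'; python3 -c "
from h import *
print(pose()[0])"
```

```text
clock: 3.58
eef_pos: [0.6324, 0.2623, 0.0146]
tool_rot: [0.74, 0.672, 0.002, 0.001]
ft_force: [0.8, 1.1, -0.3]
grip_width: 0.0105
grasp_force: 61.4
[ 0.63242959  0.26232252  0.01462544 -0.09606197]
```

```bash
python3 -m creep '[0,0,0.04,0,0, -0.01,-0.03,0.06,-0.005,0, -0.01,-0.07,0.075,-0.01,0, -0.01,-0.11,0.08,-0.01,0, -0.01,-0.15,0.08,-0.01,0, -0.01,-0.19,0.08,-0.01,0, -0.01,-0.2,0.08,-0.01,0, -0.01,-0.2,0.08,-0.01,0]'
python3 - <<'E'
from look import *
r,p=look("base",(.4953,-.015,-.11),"w_base.png")
E
```

```text
clock: 4.25
eef_pos: [0.6217, 0.0568, 0.0932]
tool_rot: [0.746, 0.666, 0.001, 0.001]
ft_force: [0.2, 0.5, -3.7]
grip_width: 0.0105
grasp_force: 61.0
base [ 0.5384  0.0536 -1.2257] [0.182] tcp [ 0.6217  0.0591  0.093  -0.1105] t 4.3
```

View pics/w_base.png

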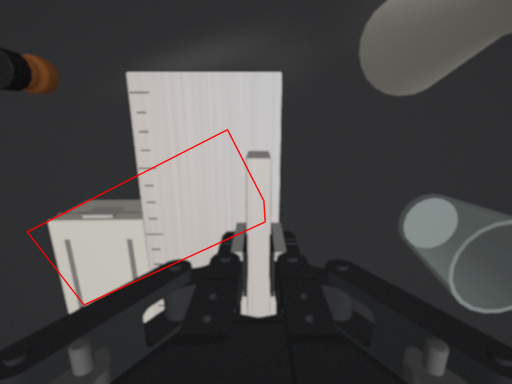

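The straightedge is held level by the rib, with its ticks towards the base case. I'll set it down about 10 mm clear, then push it gently flush.

```bash
python3 -m creep '[-0.005,-0.04,0,0,0, -0.012,-0.08,0,0,0, -0.013,-0.086,-0.03,0,0, -0.013,-0.086,-0.06,0,0, -0.013,-0.086,-0.075,0,0, -0.013,-0.086,-0.0795,0,0, -0.013,-0.086,-0.0795,0,0]'
python3 - <<'E'
from h import *
p,o=pose();print(p)
t=bot.camera("top");s=bot.camera("scene")
for c in (t,s):
  print(fit([c],"base",(.494,-.015,-.11)))
E
```

```text
clock: 4.88
eef_pos: [0.6081, -0.0239, 0.0132]
tool_rot: [0.743, 0.669, 0.0, 0.0]
ft_force: [-1.9, -0.7, -0.9]
grip_width: 0.0103
grasp_force: 64.3
[ 0.60806654 -0.02385822  0.01316252 -0.10545901]
(array([ 0.51834616, -0.01943372, -0.17344288]), [np.float64(0.48932158399947717)])
(array([ 0.54595956,  0.02650003, -1.61503005]), [np.float64(0.21778327411592507)])
```

```bash
python3 -m creep '[-0.003,0,0,0,0, -0.005,0,0,0,0, -0.005,0,0,0,0]'; python3 -m creep '[-0.002,0,0,0,0, -0.002,0,0,0,0]';python3 -c "
from h import *
save(wrist(),'w_gap.png')"
```

```text
clock: 5.23
eef_pos: [0.6048, -0.0242, 0.0132]
tool_rot: [0.744, 0.669, 0.002, 0.001]
ft_force: [2.2, 1.6, 2.5]
grip_width: 0.0104
grasp_force: 64.8
clock: 5.4
eef_pos: [0.6026, -0.0247, 0.0131]
tool_rot: [0.744, 0.668, 0.002, 0.001]
ft_force: [3.8, 0.7, 5.8]
grip_width: 0.0107
grasp_force: 65.2
```

View pics/w_gap.png

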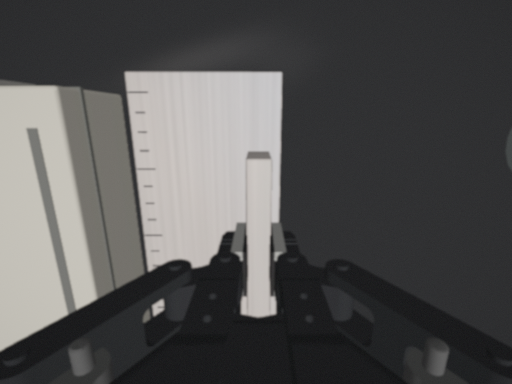

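A gap of a few pixels remains between the base side (column 125) and the ticked edge (column 133), narrowing to about 0 at the −y end. I'll keep pushing.

```bash
python3 -m creep '[-0.001,0,0.001,0,0, -0.002,0,0.001,-0.008,0]'; python3 -c "
from h import *
c=wrist();im=c['pixels'][60:300,60:260,::-1];cv2.imwrite('pics/g2.png',cv2.resize(im,None,fx=2.5,fy=2.5,interpolation=cv2.INTER_CUBIC))"
```

```text
clock: 5.62
eef_pos: [0.5992, -0.0253, 0.0131]
tool_rot: [0.747, 0.665, 0.0, 0.0]
ft_force: [2.4, -0.0, 4.4]
grip_width: 0.0104
grasp_force: 65.0
```

View pics/g2.png

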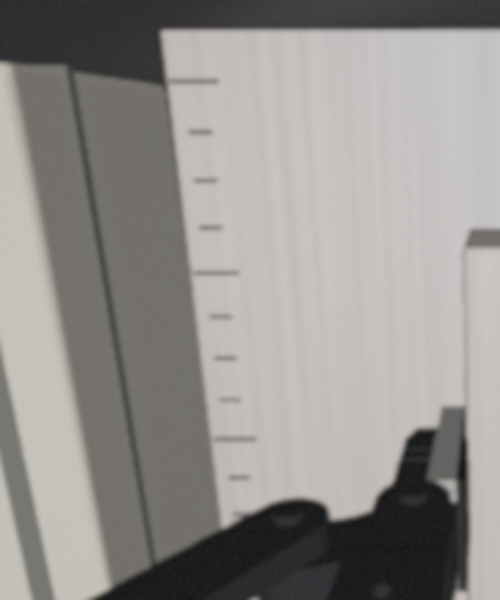

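```bash
python3 -m creep '[-0.001,0,0.0005,0,0, -0.001,0,0.0005,0,0]'; python3 -m creep '[0,0,0,0,0.025, 0,0,0,0,0.03, 0,0,0,0,0.04]'
```

```text
clock: 5.83
eef_pos: [0.5979, -0.0252, 0.0131]
tool_rot: [0.747, 0.665, -0.0, 0.0]
ft_force: [3.0, -0.1, 1.5]
grip_width: 0.0104
grasp_force: 64.6
clock: 6.08
eef_pos: [0.5963, -0.0252, 0.0123]
tool_rot: [0.747, 0.665, -0.001, -0.001]
ft_force: [0.1, 0.5, -0.4]
grip_width: 0.0397
grasp_force: 0.0
```

```bash
python3 -m creep '[0,0,0.04,0,0.05, 0,0,0.08,0,0.085, -0.01,0,0.12,0,0.085, -0.03,0,0.16,0,0.085, -0.05,0,0.2,0,0.085, -0.05,0,0.24,0,0.085, -0.05,0,0.25,0,0.085, -0.05,0,0.25,0,0.085]'
python3 - <<'E'
from look import *
c=wrist();
im=c["pixels"]
# joint fit: base + edge together as one silhouette
import h
P=h.parts
def f(p):
    b=hulls(c,"base",p[:3]);e=hulls(c,"edge",p[3:]);m=np.zeros(im.shape[:2],np.uint8)
    for q in b+e: cv2.fillConvexPoly(m,np.round(q*16).astype(np.int32),255,cv2.LINE_AA,4)
    return m
a=np.vstack(hulls(c,"base",(.496,-.015,-.11))+hulls(c,"edge",(.57,-.023,-.12)));lo=np.maximum(a.min(0)-12,0).astype(int);hi=(a.max(0)+12).astype(int)
w=(slice(lo[1],hi[1]),slice(lo[0],hi[0]));M=cv2.GaussianBlur(mask(c),(0,0),1.5)[w]
g=lambda p:np.abs(cv2.GaussianBlur(f(p)/255.,(0,0),1.5)[w]-M).sum()/M.sum()
p0=np.array([.496,-.015,-.11,.57,-.023,-.12])
r=minimize(g,p0,method="Powell",options=dict(xtol=1e-5,ftol=1e-6)).x
r=minimize(g,r,method="Nelder-Mead",options=dict(initial_simplex=r+np.vstack([np.zeros(6),np.diag([.004,.004,.03]*2)]),maxiter=1500)).x
print(r.round(4),g(r))
b,e=r[:3],r[3:];R=lambda a:Ro.from_euler("z",a).as_matrix()[:2,:2]
for y in(.09,-.09): print(R(b[2]).T@(e[:2]+R(e[2])@[-.04,y]-b[:2]))
print(pose()[0])
save(c,"be.png",hulls(c,"base",b)+hulls(c,"edge",e))
E
```

```text
clock: 6.75
eef_pos: [0.5494, -0.0252, 0.2686]
tool_rot: [0.747, 0.665, 0.003, 0.003]
ft_force: [0.3, -0.6, 0.9]
grip_width: 0.0852
grasp_force: 0.0
[ 0.4941 -0.0156 -0.1101  0.5701 -0.0241 -0.1102] 0.017475963882235126
[0.03657117 0.08993727]
[ 0.03655218 -0.09006273]
[ 0.54855642 -0.02520725  0.26558843 -0.11511843]
```

View pics/be.png

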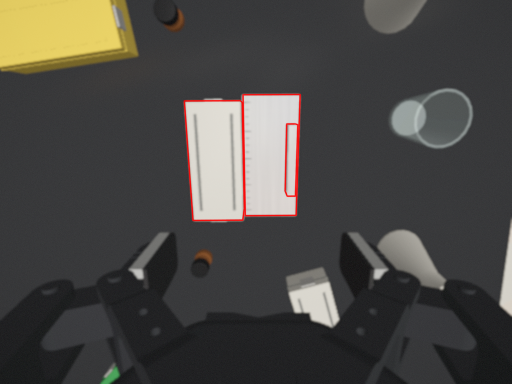

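The fit shows the straightedge flush and parallel (both ends at x≈0.0366, middles within 1 mm). Next is the long case.

```bash
python3 -m creep '[0.07,-0.265,-0.04,0.29,0.085, 0.07,-0.265,-0.04,0.29,0.085, 0.07,-0.265,-0.04,0.29,0.085, 0.07,-0.265,-0.04,0.29,0.085, 0.07,-0.265,-0.04,0.29,0.085, 0.07,-0.265,-0.04,0.29,0.085, 0.07,-0.265,-0.04,0.29,0.085, 0.07,-0.265,-0.04,0.29,0.085, 0.07,-0.265,-0.04,0.29,0.085, 0.07,-0.265,-0.04,0.29,0.085]'
python3 - <<'E'
from look import *
r,p=look("long",(.62,-.292,.175))
print("go",r[:2]-p[:2],r[2]-p[3])
E
```

```text
clock: 7.63
eef_pos: [0.617, -0.2895, 0.2207]
tool_rot: [0.643, 0.766, -0.0, -0.002]
ft_force: [0.1, 0.0, 0.4]
grip_width: 0.0849
grasp_force: 0.0
long [ 0.6182 -0.2921  0.1777] [0.037] tcp [ 0.6174 -0.2889  0.2219  0.1758] t 7.68
go [ 0.00086516 -0.00318581] 0.0018936181490160908
```

```bash
python3 -m creep '[0.001,-0.003,-0.04,0.002,0.085, 0.001,-0.003,-0.08,0.002,0.085, 0.001,-0.003,-0.12,0.002,0.085, 0.001,-0.003,-0.16,0.002,0.085, 0.001,-0.003,-0.2,0.002,0.085, 0.001,-0.003,-0.213,0.002,0.085, 0.001,-0.003,-0.213,0.002,0, 0.001,-0.003,-0.213,0.002,0, 0.001,-0.003,-0.213,0.002,0, 0.001,-0.003,-0.213,0.002,0]'; python3 -c "
from h import *
print(pose()[0])"
```

```text
clock: 8.52
eef_pos: [0.6205, -0.2931, 0.0127]
tool_rot: [0.642, 0.767, 0.0, 0.002]
ft_force: [0.8, -1.2, -4.1]
grip_width: 0.0632
grasp_force: 70.8
[ 0.62051486 -0.29308871  0.01265043  0.17787792]
```

```bash
python3 -m creep '[0,0,0.04,0,0, 0,0,0.08,0,0, -0.02,0.03,0.1,-0.1,0, -0.126,0.277,0.1,-0.288,0, -0.126,0.277,0.1,-0.288,0, -0.126,0.277,0.1,-0.288,0, -0.126,0.277,0.1,-0.288,0, -0.126,0.277,0.1,-0.288,0, -0.126,0.277,0.1,-0.288,0, -0.126,0.277,0.1,-0.288,0]';python3 -m creep '[0,0.006,0,0,0, 0,0.006,0,0,0, 0,0.006,0,0,0]'
python3 - <<'E'
from h import *
p=pose()[0];print(p,np.array([.4945,-.0155])-p[:2],-.11-p[3])
E
```

```text
clock: 9.35
eef_pos: [0.4907, -0.0121, 0.1118]
tool_rot: [0.744, 0.668, 0.001, -0.001]
ft_force: [-1.0, -0.4, -5.5]
grip_width: 0.0633
grasp_force: 71.1
clock: 9.6
eef_pos: [0.4944, -0.0103, 0.1117]
tool_rot: [0.745, 0.667, 0.001, 0.001]
ft_force: [0.0, -0.2, -4.1]
grip_width: 0.0629
grasp_force: 71.1
[ 0.49438141 -0.01033991  0.11166969 -0.11045794] [ 0.00011859 -0.00516009] 0.0004579357037711451
```

```bash
python3 -m creep '[0,-0.006,0,0,0, 0,-0.006,-0.03,0,0, 0,-0.006,-0.045,0,0, 0,-0.006,-0.049,0,0, 0,-0.006,-0.049,0,0]'
```

```text
clock: 10.02
eef_pos: [0.4929, -0.0179, 0.061]
tool_rot: [0.746, 0.666, -0.001, -0.0]
ft_force: [-0.8, 0.4, -5.0]
grip_width: 0.063
grasp_force: 71.1
```

```bash
python3 -m creep '[0.001,0.001,-0.001,0,0, 0.001,0.001,-0.001,0,0]'; python3 -m creep '[0,0,0,0,0.08, 0,0,0,0,0.085, 0,0,0,0,0.085]';python3 -m creep '[0,0,0.04,0,0.085, 0,0,0.08,0,0.085, 0,0,0.12,0,0.085, 0,0,0.16,0,0.085, 0,0,0.2,0,0.085, 0,0,0.21,0,0.085, 0,0,0.21,0,0.085]';python3 - <<'E'
from look import *
c=wrist();p=pose()[0]
a,e=fit([c],"long",(.4945,-.016,-.11),z=.05,s=1.5);print(a,e,p)
save(c,"st.png",hulls(c,"long",a,.05)+hulls(c,"base",(.4941,-.0156,-.11))+hulls(c,"edge",(.5701,-.0241,-.11)))
E
```

```text
clock: 10.18
eef_pos: [0.495, -0.016, 0.0605]
tool_rot: [0.746, 0.666, 0.0, 0.0]
ft_force: [0.3, 1.2, -3.7]
grip_width: 0.0633
grasp_force: 71.1
clock: 10.43
eef_pos: [0.495, -0.0152, 0.0612]
tool_rot: [0.745, 0.667, 0.001, 0.001]
ft_force: [-0.3, -0.4, 0.3]
grip_width: 0.085
grasp_force: 0.0
clock: 11.02
eef_pos: [0.4966, -0.0151, 0.2755]
tool_rot: [0.745, 0.667, 0.004, 0.004]
ft_force: [-0.3, -0.0, 0.2]
grip_width: 0.085
grasp_force: 0.0
[ 0.49654402 -0.00777764 -0.11359637] [np.float64(0.22869402092638552)] [ 0.4952568  -0.01505474  0.27260242 -0.11079659]
```

View pics/st.png

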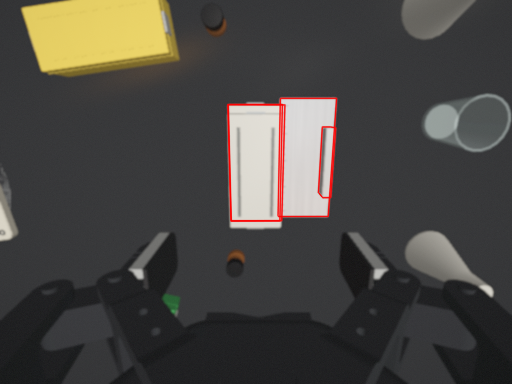

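The long case is released on the base case: its top edge is at about row 113 and its near end at about row 221. I'll check that against predicted edges.

Run:
```python
from look import *
c=wrist();p=pose()[0];print(p)
def pr(n,q,z):
    a,b,h=D[n];R=Ro.from_euler("z",q[2]).as_matrix()
    return np.array([proj(c,R@[x,y,0]+[q[0],q[1],z]) for x,y in((0,b/2),(0,-b/2),(-a/2,0),(a/2,0))]).round(1).tolist()
print("long top",pr("long",(.4945,-.0155,-.11),.094))
print("base top",pr("base",(.4945,-.0155,-.11),.05))
g=cv2.cvtColor(c["pixels"],cv2.COLOR_RGB2GRAY)
print("rows",[ (i,int(v)) for i,v in enumerate(g[:, 262]) if 96<i<122 or 212<i<236])
print("cols",[ (i,int(v)) for i,v in enumerate(g[165]) if 220<i<240 or 272<i<292])
```

```text
[ 0.49411404 -0.01502226  0.27052428 -0.11082935]
long top [[256.9, 111.4], [257.0, 226.8], [230.1, 172.4], [283.7, 172.4]]
base top [[256.9, 103.6], [257.0, 221.1], [231.0, 165.7], [282.9, 165.7]]
rows [(97, 58), (98, 59), (99, 57), (100, 60), (101, 94), (102, 147), (103, 183), (104, 199), (105, 211), (106, 220), (107, 222), (108, 222), (109, 222), (110, 220), (111, 213), (112, 202), (113, 194), (114, 205), (115, 217), (116, 221), (117, 222), (118, 222), (119, 222), (120, 222), (121, 221), (213, 216), (214, 216), (215, 216), (216, 216), (217, 216), (218, 216), (219, 215), (220, 215), (221, 215), (222, 215), (223, 215), (224, 215), (225, 216), (226, 215), (227, 211), (228, 193), (229, 153), (230, 99), (231, 64), (232, 58), (233, 58), (234, 58), (235, 57)]
cols [(221, 59), (222, 57), (223, 58), (224, 57), (225, 58), (226, 57), (227, 56), (228, 63), (229, 104), (230, 163), (231, 202), (232, 216), (233, 219), (234, 218), (235, 218), (236, 218), (237, 215), (238, 201), (239, 176), (273, 174), (274, 157), (275, 176), (276, 201), (277, 216), (278, 220), (279, 220), (280, 220), (281, 220), (282, 219), (283, 215), (284, 212), (285, 212), (286, 213), (287, 213), (288, 212), (289, 213), (290, 213), (291, 213)]
```

The long case sits centred within about 3 mm. Next is the middle case.

```bash
python3 -m creep '[-0.052,0.366,-0.04,0.08,0.085, -0.052,0.366,-0.04,0.08,0.085, -0.052,0.366,-0.04,0.08,0.085, -0.052,0.366,-0.04,0.08,0.085, -0.052,0.366,-0.04,0.08,0.085, -0.052,0.366,-0.04,0.08,0.085, -0.052,0.366,-0.04,0.08,0.085, -0.052,0.366,-0.04,0.08,0.085, -0.052,0.366,-0.04,0.08,0.085, -0.052,0.366,-0.04,0.08,0.085]'; python3 -m creep '[0,0,0,0,0.085, 0,0,0,0,0.085, 0,0,0,0,0.085]'
python3 - <<'E'
from look import *
r,p=look("middle",(.4435,.3505,-.03))
print("go",r[:2]-p[:2],r[2]-p[3])
E
```

```text
clock: 11.95
eef_pos: [0.4389, 0.3562, 0.2259]
tool_rot: [0.715, 0.699, -0.002, -0.002]
ft_force: [0.5, -0.6, 0.2]
grip_width: 0.0851
grasp_force: 0.0
clock: 12.2
eef_pos: [0.4418, 0.3494, 0.2293]
tool_rot: [0.718, 0.696, -0.001, 0.0]
ft_force: [0.2, 0.4, 0.3]
grip_width: 0.0851
grasp_force: 0.0
middle [ 0.4444  0.3496 -0.0317] [0.077] tcp [ 0.4422  0.3493  0.2299 -0.033 ] t 12.25
go [0.00222118 0.0002061 ] 0.0012658488873447393
```

```bash
python3 -m creep '[0.002,0,-0.04,0.001,0.085, 0.002,0,-0.08,0.001,0.085, 0.002,0,-0.12,0.001,0.085, 0.002,0,-0.16,0.001,0.085, 0.002,0,-0.2,0.001,0.085, 0.002,0,-0.222,0.001,0.085, 0.002,0,-0.222,0.001,0, 0.002,0,-0.222,0.001,0, 0.002,0,-0.222,0.001,0, 0.002,0,-0.222,0.001,0]'; python3 -c "
from h import *
print(pose()[0])"
```

```text
clock: 13.08
eef_pos: [0.4457, 0.3516, 0.0106]
tool_rot: [0.718, 0.696, 0.002, 0.0]
ft_force: [0.1, 1.4, -1.6]
grip_width: 0.0588
grasp_force: 66.7
[ 0.44574949  0.35160914  0.01063637 -0.03090079]
```

```bash
python3 -m creep '[0,0,0.04,0,0, 0,-0.01,0.08,0,0, 0.01,-0.03,0.12,0,0, 0.05,-0.367,0.14,-0.08,0, 0.05,-0.367,0.14,-0.08,0, 0.05,-0.367,0.14,-0.08,0, 0.05,-0.367,0.14,-0.08,0, 0.05,-0.367,0.14,-0.08,0, 0.05,-0.367,0.14,-0.08,0, 0.05,-0.367,0.14,-0.08,0]';python3 -m creep '[0.01,-0.08,0,0,0, 0.01,-0.08,0,0,0, 0.01,-0.08,0,0,0]'; python3 -c "
from h import *
print(pose()[0])"
```

```text
clock: 13.92
eef_pos: [0.4886, 0.032, 0.1471]
tool_rot: [0.745, 0.667, 0.002, 0.001]
ft_force: [0.7, -0.3, -2.6]
grip_width: 0.0588
grasp_force: 67.4
clock: 14.17
eef_pos: [0.4996, -0.0532, 0.1471]
tool_rot: [0.748, 0.664, 0.0, 0.003]
ft_force: [-0.2, 1.0, -2.8]
grip_width: 0.0592
grasp_force: 67.3
[ 0.49964139 -0.05318404  0.14708327 -0.11900978]
```

```bash
python3 -m creep '[-0.005,0.035,0,0.008,0, -0.005,0.035,0,0.008,0, -0.005,0.035,-0.02,0.008,0, -0.005,0.035,-0.035,0.008,0, -0.005,0.035,-0.035,0.008,0, -0.005,0.035,-0.035,0.008,0]'; python3 -c "
from h import *
print(pose()[0])"
```

```text
clock: 14.67
eef_pos: [0.4926, -0.0107, 0.1104]
tool_rot: [0.742, 0.67, -0.0, -0.0]
ft_force: [-0.1, 0.0, -2.5]
grip_width: 0.059
grasp_force: 67.1
[ 0.49256016 -0.01072816  0.11041132 -0.10140871]
```

```bash
python3 -m creep '[0.002,-0.006,0,-0.009,0, 0.002,-0.006,-0.004,-0.009,0, 0.002,-0.006,-0.008,-0.009,0, 0.002,-0.006,-0.008,-0.009,0]'; python3 -c "
from h import *
print(pose()[0])"
```

```text
clock: 15.0
eef_pos: [0.4965, -0.0175, 0.1029]
tool_rot: [0.745, 0.667, 0.001, 0.001]
ft_force: [1.7, -0.9, 1.2]
grip_width: 0.0593
grasp_force: 68.0
[ 0.49651103 -0.01750693  0.10290324 -0.11147757]
```

Force went from −2.5 to +1.2 N, so the case is resting. Release and retreat.

```bash
python3 -m creep '[0,0,0,0,0.08, 0,0,0,0,0.085, 0,0,0,0,0.085, 0,0,0.04,0,0.085, 0,0,0.08,0,0.085, 0,0,0.12,0,0.085, 0,0,0.16,0,0.085, 0,0,0.17,0,0.085, 0,0,0.17,0,0.085, 0,0,0.17,0,0.085]';python3 - <<'E'
from look import *
c=wrist();p=pose()[0];print(p)
q=(.4945,-.0175,-.11)
def pr(n,q,z):
    a,b,h=D[n];R=Ro.from_euler("z",q[2]).as_matrix()
    return np.array([proj(c,R@[x,y,0]+[q[0],q[1],z]) for x,y in((0,b/2),(0,-b/2),(-a/2,0),(a/2,0))])
im=cv2.cvtColor(c["pixels"],cv2.COLOR_RGB2BGR)
R=Ro.from_euler("z",q[2]).as_matrix()
for n,z in(("middle",.134),("long",.094),("base",.05)):
    print(n,pr(n,q,z).round(1).tolist())
cv2.imwrite("pics/mid.png",cv2.resize(im[60:280,150:400],None,fx=2.5,fy=2.5,interpolation=cv2.INTER_CUBIC))
E
```

```text
clock: 15.83
eef_pos: [0.4953, -0.0171, 0.2723]
tool_rot: [0.745, 0.667, 0.001, 0.001]
ft_force: [0.7, 0.3, -0.7]
grip_width: 0.085
grasp_force: 0.0
[ 0.4944464  -0.01708738  0.27092496 -0.11098863]
middle [[257.4, 125.6], [257.5, 229.4], [229.0, 180.2], [285.9, 180.1]]
long [[257.5, 111.3], [257.6, 226.8], [230.7, 172.4], [284.3, 172.3]]
base [[257.5, 103.5], [257.6, 221.1], [231.6, 165.7], [283.5, 165.6]]
```

View pics/mid.png

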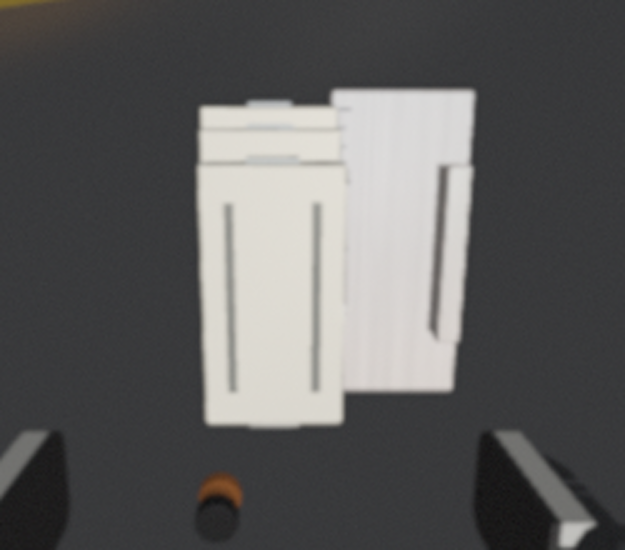

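The middle case is centred, with its predicted edges matching to about 1 px. Next is the white short case.

```bash
python3 -m creep '[-0.086,-0.334,0,0.06,0.085, -0.086,-0.334,0,0.06,0.085, -0.086,-0.334,0,0.06,0.085, -0.086,-0.334,-0.04,0.06,0.085, -0.086,-0.334,-0.04,0.06,0.085, -0.086,-0.334,-0.04,0.06,0.085, -0.086,-0.334,-0.04,0.06,0.085, -0.086,-0.334,-0.04,0.06,0.085, -0.086,-0.334,-0.04,0.06,0.085, -0.086,-0.334,-0.04,0.06,0.085]'; python3 -m creep '[0,0,0,0,0.085, 0,0,0,0,0.085, 0,0,0,0,0.085]'
python3 - <<'E'
from look import *
r,p=look("short",(.4088,-.351,-.05))
print("go",r[:2]-p[:2],r[2]-p[3])
E
```

```text
clock: 16.72
eef_pos: [0.4061, -0.3535, 0.2278]
tool_rot: [0.727, 0.687, -0.001, -0.003]
ft_force: [0.0, -0.3, -0.7]
grip_width: 0.0855
grasp_force: 0.0
clock: 16.97
eef_pos: [0.4092, -0.3498, 0.2314]
tool_rot: [0.724, 0.689, 0.0, -0.001]
ft_force: [0.2, -0.5, -0.2]
grip_width: 0.0855
grasp_force: 0.0
short [ 0.4088 -0.3518 -0.0325] [0.079] tcp [ 0.4094 -0.3498  0.2317 -0.0489] t 17.02
go [-0.00057864 -0.00203268] 0.0164141367215071
```

```bash
python3 -m creep '[-0.001,-0.002,-0.04,0.016,0.085, -0.001,-0.002,-0.08,0.016,0.085, -0.001,-0.002,-0.12,0.016,0.085, -0.001,-0.002,-0.16,0.016,0.085, -0.001,-0.002,-0.2,0.016,0.085, -0.001,-0.002,-0.226,0.016,0.085, -0.001,-0.002,-0.226,0.016,0, -0.001,-0.002,-0.226,0.016,0, -0.001,-0.002,-0.226,0.016,0, -0.001,-0.002,-0.226,0.016,0]';  python3 -m creep '[0,0,0.04,0,0, 0,0,0.08,0,0, 0,0.01,0.12,0,0, 0,0.03,0.16,0,0, 0,0.05,0.18,0,0, 0,0.05,0.18,0,0, 0,0.05,0.18,0,0]';python3 -c "
from h import *
print(pose()[0])"
```

```text
clock: 17.85
eef_pos: [0.4099, -0.3542, 0.0084]
tool_rot: [0.719, 0.695, 0.0, 0.002]
ft_force: [1.3, 0.1, -1.5]
grip_width: 0.055
grasp_force: 65.3
clock: 18.43
eef_pos: [0.4095, -0.3036, 0.1896]
tool_rot: [0.719, 0.695, 0.001, 0.004]
ft_force: [0.4, 0.0, -2.9]
grip_width: 0.0549
grasp_force: 65.7
[ 0.40954542 -0.30357354  0.18958879 -0.03336209]
```

```bash
python3 -m creep '[0.0855,0.285,0,-0.078,0, 0.0855,0.285,0,-0.078,0, 0.0855,0.285,0,-0.078,0, 0.0855,0.285,0,-0.078,0, 0.0855,0.285,0,-0.078,0, 0.0855,0.285,0,-0.078,0, 0.0855,0.285,0,-0.078,0, 0.0855,0.285,0,-0.078,0, 0.0855,0.285,0,-0.078,0, 0.0855,0.285,0,-0.078,0]'; python3 -m creep '[0,0,-0.02,0,0, 0,0,-0.035,0,0, 0,0,-0.035,0,0, 0,0,-0.035,0,0]'; python3 -c "
from h import *
print(pose()[0])"
```

```text
clock: 19.27
eef_pos: [0.493, -0.0184, 0.1848]
tool_rot: [0.746, 0.666, -0.001, -0.0]
ft_force: [0.2, -0.4, -2.4]
grip_width: 0.055
grasp_force: 65.4
clock: 19.6
eef_pos: [0.4921, -0.0199, 0.1499]
tool_rot: [0.747, 0.665, -0.001, -0.001]
ft_force: [-0.6, -0.9, -2.2]
grip_width: 0.055
grasp_force: 65.3
[ 0.49213075 -0.01990989  0.14990636 -0.11593057]
```

```bash
python3 -m creep '[0.002,0.002,-0.004,0.004,0, 0.002,0.002,-0.008,0.004,0, 0.002,0.002,-0.008,0.004,0, 0.002,0.002,-0.008,0.004,0]'; python3 -c "
from h import *
print(pose()[0])"
```

```text
clock: 19.93
eef_pos: [0.4956, -0.0163, 0.143]
tool_rot: [0.745, 0.667, 0.0, 0.0]
ft_force: [-0.0, 0.5, -1.3]
grip_width: 0.0551
grasp_force: 65.3
[ 0.49557468 -0.0163138   0.14304112 -0.10923851]
```

```bash
python3 -m creep '[0,0,-0.0015,0,0, 0,0,-0.0015,0,0]'; python3 -m creep '[0,0,-0.001,0,0, 0,0,-0.001,0,0]'
```

```text
clock: 20.1
eef_pos: [0.4955, -0.0161, 0.1414]
tool_rot: [0.745, 0.668, 0.0, 0.0]
ft_force: [-0.1, 0.7, -2.1]
grip_width: 0.055
grasp_force: 65.3
clock: 20.27
eef_pos: [0.4956, -0.0161, 0.1413]
tool_rot: [0.745, 0.668, 0.0, 0.0]
ft_force: [-2.9, -0.9, 4.5]
grip_width: 0.055
grasp_force: 66.2
```

Contact (+4.5 N). Release and retreat.

```bash
python3 -m creep '[0,0,0.0005,0,0.08, 0,0,0.0005,0,0.085, 0,0,0.0005,0,0.085, 0,0,0.04,0,0.085, 0,0,0.08,0,0.085, 0,0,0.12,0,0.085, 0,0,0.14,0,0.085, 0,0,0.14,0,0.085, 0,0,0.14,0,0.085, 0,0,0.14,0,0.085]';python3 - <<'E'
from look import *
c=wrist();p=pose()[0];print(p)
q=(.4945,-.0175,-.11);R=Ro.from_euler("z",q[2]).as_matrix()
for n,z in(("short",.17),("middle",.134),("long",.094),("base",.05)):
    a,b,h=D[n];print(n,[proj(c,R@[x,y,0]+[q[0],q[1],z]).round(1).tolist() for x,y in((0,b/2),(0,-b/2),(-a/2,0),(a/2,0))])
im=cv2.cvtColor(c["pixels"],cv2.COLOR_RGB2BGR)
cv2.imwrite("pics/fin.png",cv2.resize(im[60:280,150:400],None,fx=2.5,fy=2.5,interpolation=cv2.INTER_CUBIC))
E
```

```text
clock: 21.1
eef_pos: [0.495, -0.0161, 0.2793]
tool_rot: [0.745, 0.668, -0.001, -0.001]
ft_force: [0.2, 0.2, 0.2]
grip_width: 0.0849
grasp_force: 0.0
[ 0.49465908 -0.01611437  0.27867754 -0.10901803]
short [[258.2, 143.7], [258.0, 229.0], [228.7, 188.1], [287.5, 188.3]]
middle [[258.3, 126.2], [258.1, 227.6], [230.4, 179.4], [286.0, 179.5]]
long [[258.4, 112.2], [258.2, 225.3], [232.0, 171.9], [284.5, 172.0]]
base [[258.5, 104.4], [258.2, 219.8], [232.9, 165.3], [283.8, 165.4]]
```

View pics/fin.png

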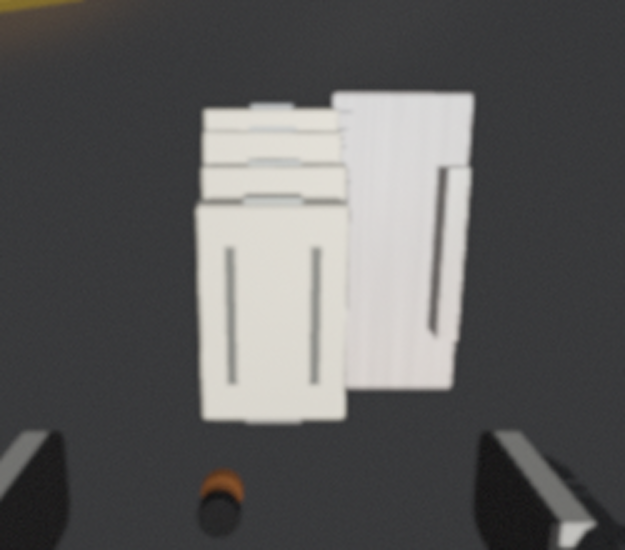

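The short case's top edges are at rows 141 and 228, within about 2 px of predicted. The column is centred and parallel, and the straightedge is still flush.

```bash
python3 -c "
from workcell import bot
print(bot.job_done())"
```

```text
the job is handed in; nothing more can be done
None
```

The job is handed in at about 21 s of the 72 s allowed, but the hand-in returned no verdict: by my camera checks the straightedge lies flush along the base case's far side and the long, middle and short cases are stacked on it, each centred to about 3 mm.

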